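# Snap the retaining clip onto a tube mixer's spindle

## Robot

A 7-joint arm with a two-finger parallel gripper is mounted at the origin on the work surface. World frame = base frame: x ahead of the robot, y to its left, z up, the work surface at z = 0. Lengths are in m, angles in rad, forces in N, time in s.
With the tool pointing down it reaches from about 0.425 to 0.875 m from the base axis. Payload 4.7 kg.
Tool frame: the origin (TCP) lies at the very end of the fingers, on their centre line; the grasp point (between the pads) lies behind it (ctrl.tcp_to_grasp is the y of the grasp point in the tool frame, in m); y points along the fingers, x is the direction in which the jaws open and shut, and the axes are right-handed (so a half turn about y gives the same grasp; the last joint's range is limited). The gripper opens to 87 mm and grips with 3 to 60 N. Pads are 19 mm wide; open, the fingers measure 117 mm over their backs; the gripper's body (75 mm by 190 mm) begins 51 mm behind the grasp point.
Start: joints at [-1.234, 0.321, -0.07, 1.45, 0.023, 1.371, -0.057], TCP at [0.206, 0.616, 0.223] pointing down, gripper open.
Joint ranges: [-2.86, 2.86], [-0.3, 2.09], [-1.38, 1.24], [0.06, 2.45], [-1.56, 4.7], [0.09, 2.05], [-2.69, 2.69]. Speed limits (rad/s): [2.57, 2.57, 3.14, 3.14, 3.14, 3.14, 3.14].

## Interface

Orientations are given as a rotation vector (axis times angle).
In Python, from bench import ctrl, get_image, workorder gives the robot as it stands.
- The arm moves only by the tool drive_tool, never from a script. Its argument "increments" is text: rows parted by semicolons, each of 5 numbers parted by spaces: the shift along the tool's x, y, z in mm, then the turn about the tool's y in degrees, then the closure in counts, from 0 (fully open) to 255 (shut). In form: tx ty tz yaw fingers; .... A call has 1 to 20 rows; each row shifts and turns the commanded pose from where the row before left it, along the tool's axes as they then stand; what a row does not reach is not made up. A row lasts 1/8 s, in which the tool goes at most 62.5 mm and 10.7 degrees, less where a joint would pass 70% of its speed; a pose out of reach is approached as far as the arm can. A call is refused whole if a number of a shift passes 62.5 or a number of a turn 10.7, either way. A call with a gripper value outside its range is refused whole. The fingers move at their own pace and stop on an object; "squeeze" is the grip in N (left out, the last holds). Time passes only in rows, so rows that do not move let the fingers close. It gives the time, the measured TCP pose, the force and the opening at its end, in the units of the state.
- ctrl.get_state(): the state, without advancing time (a new reading comes with each control period).
- get_image(name): name is "side" or "top" or "wrist"; returns a dict with "img" (400x640x3 uint8, red, green, blue), "mtx" (3x3 intrinsics, pixels), "k1" (the pictures are not rectified: a ray, as slopes to the right and down, at radius r is drawn at 1 + k1 r^2 times it, then the intrinsics apply), "camera_from_world" (4x4, takes a point from world to camera coordinates). Camera axes: x right, y up, looking along -z (the intrinsics and any distortion apply to the point x, -y, -z); pixel columns grow to the right and rows downward; lengths in m; the calibration is good to about 2 mm. A picture is of the moment at which its call begins. There is no depth.
- workorder.close_job(): hands the job in, once; it reports no verdict.
The state is a dict: "time": time; "joint_positions": joint angles; "qd": joint speeds; "joint_torque": joint torques, N m; "position": TCP position; "tool_rot": TCP orientation; "ft_force": force on the tool from outside, world axes, zero at the start; "torque": the same for the moment, N m; "grip_width": opening from 0.0 (shut) to 1.0 (fully open).
Only numpy, scipy, OpenCV 4.12 (cv2) and the standard library are available. Lean on these libraries where they do the work, as an engineer would, in place of code of your own. Each camera call takes 0.05 s, during which the arm holds its last target.

## Task

Take the blue-handled fork tool out of its tray and, with it, push the orange split clip that lies on the tube mixer's disc sideways into the spindle's groove until it snaps in, then seat it firmly with a push of about 17 N (the bearing is delicate: never push the clip with more than 25 N). Touch the clip only with the tool, leave the other things on the bench where they are, and finally stand the tool upright in its tray again and let go.

Things in the scene. Friction and masses are not known exactly. Their poses are not given: they have to be found in the camera images.
- groove (a point): The upright steel spindle at the centre of the tube mixer: rigid, fixed; the point is on its axis, 3 mm above the flat disc's top. The groove, 18 mm in diameter, reaches from the disc to 8.5 mm above it; above it is a round head, 30 mm in diameter, its top 16.5 mm above the disc.
- mixer: The white tube mixer, fixed; origin at the centre of its underside, below the spindle. Its flat round disc is 190 mm across, top 75 mm up. Four capped tubes standing 25 mm above the disc are 78 mm from the axis, 0.84 and 1.68 rad either side of +x; the -x side, where the clip lies, is free.
- clip_centre (a point): The orange split clip, C-shaped, 6 mm thick, 32 g, loose, flat on the disc, 45 to 70 mm from the spindle, mouth roughly towards it. The point, 3 mm up, is the axis its arms surround: it meets groove when home. +x points from the back bar out of the mouth. The straight back bar is x = -19 to -9 mm, y = -18 to 18 mm; its inner face stops at the groove when home.
- clip: Same clip and axes, origin 3 mm below. Sprung arms reach to x = 9.5 mm, nubs at x = 4.5 mm narrow the mouth to 13.4 mm. Slippery (friction about 0.2). Pushed along its +x, it meets the groove 12 mm before home; the push rises to 7 to 13 N (more if askew), falls, and over the last 2 to 3 mm the clip jumps home by itself; pushed further it stops hard.
- fork_grip (a point): The fork tool, loose, about 140 g, standing upright on its flat foot in the tray. The point is in its blue upright handle, 40 mm above the underside: grasp here. The handle is 22 mm along x, 16 mm along y, 8 to 80 mm above the underside. z up, +x forward to the fork.
- fork: Same tool and axes, origin on the underside, on the handle's axis. The foot is 8 mm thick, x = -22 to 8 mm, 40 mm wide; in front the 56 mm wide fork head on two rods, clamped fast, its reach set differently each time: flat push face at x = 18 to 32 mm, not measured. Two tines beside its 39 mm wide pocket reach 9 mm past that face, then flare, to 15 mm past it. The pocket takes the clip's 36 mm back bar.
- tray: The fork tool's open grey tray, fixed to the bench; origin at the centre of its underside. Outside 150 mm along its x, 120 mm along its y, 16 mm high, walls and floor 4 mm (the tool's foot stands 4 mm above the origin).
- rack: Bystander: white tube rack with blue-capped tubes, loose, 90 by 130 mm, 97 mm high; origin at the centre of its underside.
- dishes: Bystander: stack of culture dishes, loose, 88 mm diameter, 60 mm high; origin at the centre of its underside.
- trough: Bystander: dark violet staining trough, loose, 75 by 110 mm, 72 mm high; origin at the centre of its underside.
- marker: Bystander: blue marker pen lying loose, 100 mm long along its x, 14 mm thick; origin at the centre of its underside.
Not all that is in view belongs to the job. What is shaped like the fork but brown or red is not meant.

How it is judged:
By the outcome, as a careful person would: the job done as asked, in the order asked, and still so for the second after the job is handed in, with the robot touching nothing.
It also fails if it takes over 53 s, if anything falls off the work surface, if the arm or the gripper's body presses on something with over 40 N, if the wrist force passes 120 N, or if a joint passes its speed limit or range.

## Working session

There is one attempt and no reset: what is moved stays moved. The work goes in short steps, Python scripts to look and compute and a tool call to move; the robot and the scene stay as the last step left them, time stands still between calls to the robot, and variables do not carry over. Pictures are saved under pics/ and viewed, and the job is handed in when it is done.

Besides the shell and the picture viewer there is one more tool, called after ">>>" by a JSON object that holds its "method" and its "body", one argument or row to a line. drive_tool: Moves the arm, as the interface text tells. Its arguments: {"type":"object","properties":{"increments":{"type":"string"},"squeeze":{"type":"number"}},"required":["increments"]}

```bash
ls; mkdir -p pics
cat > h.py <<'E'
import numpy as np, cv2
from scipy.spatial.transform import Rotation as R
from bench import ctrl, get_image, workorder
def ray(c,u,v):
    K=c["mtx"];p=np.array([(u-K[0,2])/K[0,0],(v-K[1,2])/K[1,1]])
    q=p.copy()
    for _ in range(30): q=p/(1+c["k1"]*(q@q))
    d=np.array([q[0],-q[1],-1.]);T=np.array(c["camera_from_world"])
    return -T[:3,:3].T@T[:3,3], T[:3,:3].T@d
def onz(c,u,v,z):
    o,d=ray(c,u,v);return o+d*(z-o[2])/d[2]
def proj(c,P):
    T=np.array(c["camera_from_world"]);p=T[:3,:3]@np.array(P)+T[:3,3]
    q=np.array([p[0],-p[1]])/-p[2];q=q*(1+c["k1"]*(q@q));K=c["mtx"]
    return K[0,0]*q[0]+K[0,2],K[1,1]*q[1]+K[1,2]
def tri(c1,a,c2,b):
    o1,d1=ray(c1,*a);o2,d2=ray(c2,*b);d1/=np.linalg.norm(d1);d2/=np.linalg.norm(d2)
    A=np.stack([d1,-d2],1);t=np.linalg.lstsq(A,o2-o1,rcond=None)[0]
    return (o1+d1*t[0]+o2+d2*t[1])/2,np.linalg.norm(o1+d1*t[0]-o2-d2*t[1])
def save(img,n): cv2.imwrite("pics/"+n,cv2.cvtColor(img,cv2.COLOR_RGB2BGR))
def crop(img,u0,v0,u1,v1,s,n):
    save(cv2.resize(img[v0:v1,u0:u1],None,fx=s,fy=s,interpolation=cv2.INTER_CUBIC),n)
E
python3 - <<'E'
from h import *
import pickle
d={}
for n in("side","top","wrist"):
    d[n]=get_image(n);save(d[n]["img"],n+"0.png")
    c=d[n];T=np.array(c["camera_from_world"]);print(n,-T[:3,:3].T@T[:3,3],-T[2,:3],c["mtx"][0][0],c["k1"])
pickle.dump(d,open("c0.pkl","wb"))
print(ctrl.get_state(),ctrl.tcp_to_grasp)
E
```

```text
pics
side [ 0.13153856 -0.9577763   0.71785374] [ 0.31335463  0.80790048 -0.49910489] 514.1101919867392 -0.05008244444769409
top [0.31387457 0.09984485 1.33684333] [ 0.19179343 -0.0019979  -0.98143328] 413.8941660531957 -0.019948793309181524
wrist [0.12515087 0.64384168 0.38231672] [ 0.29152259 -0.09856835 -0.95147194] 279.99054111262654 -0.03367915327176515
{'time': 0.15, 'joint_positions': array([-1.2338838 ,  0.32165353, -0.07005719,  1.45137937,  0.02261153,
        1.3708267 , -0.05689799]), 'qd': array([-0.00023083, -0.00305866, -0.00010358, -0.00379425, -0.00097685,
        0.00063089,  0.00130203]), 'joint_torque': array([-2.48021443e-04, -4.91801977e+01, -4.04804321e-01, -3.12872815e+01,
       -6.40437123e-02,  4.06632212e-02,  1.21346602e-04]), 'position': array([0.20613388, 0.61600453, 0.22171978]), 'tool_rot': array([-1.34577197, -0.96738594,  0.96926922]), 'ft_force': array([ 0.39771771, -0.21931903,  0.24477983]), 'torque': array([ 0.00383751, -0.00305309, -0.00905747]), 'grip_width': 1.0042447748843066} -0.0187
```

View pics/top0.png

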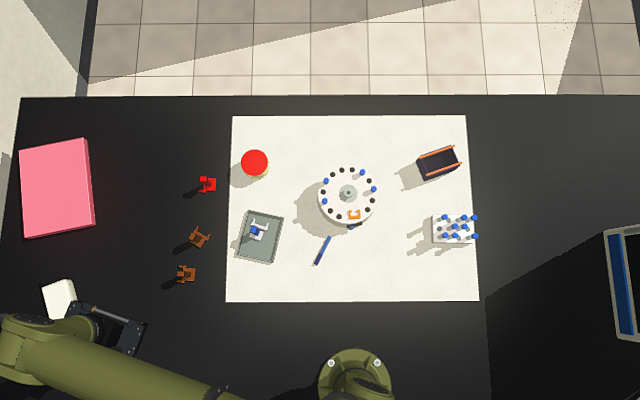

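View pics/side0.png

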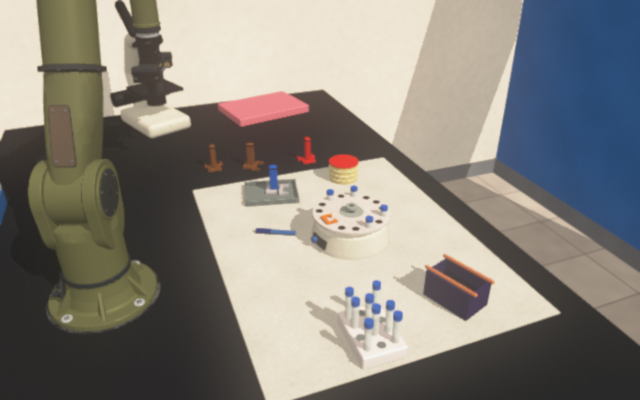

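View pics/wrist0.png

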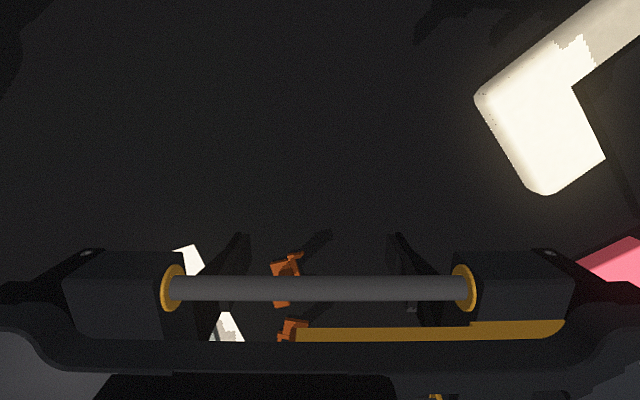

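The top view shows the blue-handled fork in the grey tray at (257,230). The lookalikes are brown at (199,237) and (186,273) and red at (207,184). The clip is at (353,214) and the spindle at (348,193). Only the tool in the tray has a blue handle, so I'll confirm it in a crop.

Run:
```python
from h import *
import pickle
d=pickle.load(open("c0.pkl","rb"))
a=d["top"]["img"];s=d["side"]["img"]
A=cv2.resize(a[200:270,225:295],(400,400),interpolation=cv2.INTER_CUBIC)
B=cv2.resize(a[160:230,315:385],(400,400),interpolation=cv2.INTER_CUBIC)
save(np.hstack([A,B]),"z1.png")
A=cv2.resize(s[155:215,235:305],(400,343),interpolation=cv2.INTER_CUBIC)
B=cv2.resize(s[180:257,305:395],(400,343),interpolation=cv2.INTER_CUBIC)
save(np.hstack([A,B]),"z2.png")
```

```text
(no output)
```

View pics/z1.png

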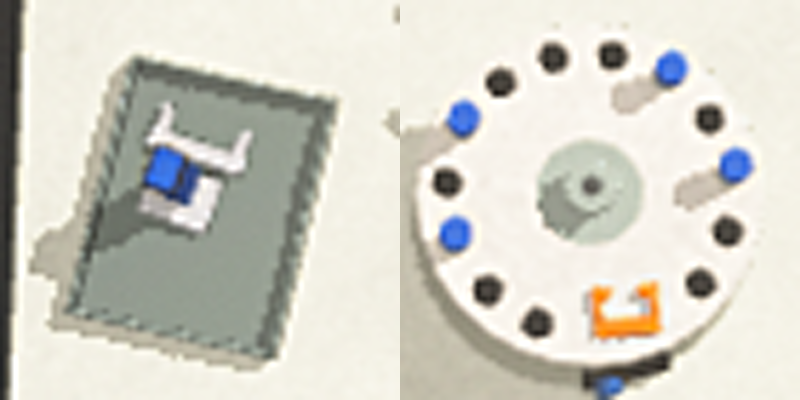

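View pics/z2.png

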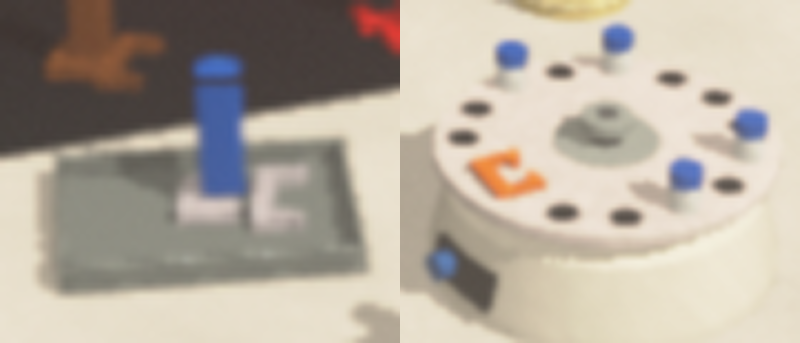

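Confirmed: the tool in the tray has the blue handle and the fork pointing ahead and slightly right. Next I'll measure it.

```bash
cat > m0.py <<'E'
from h import *
import pickle
d=pickle.load(open("c0.pkl","rb"))
T=d["top"];S=d["side"]
def blobs(c,lo,hi,roi,mn=4):
    u0,v0,u1,v1=roi;h=cv2.cvtColor(c["img"],cv2.COLOR_RGB2HSV)[v0:v1,u0:u1]
    m=cv2.inRange(h,lo,hi);n,l,st,ce=cv2.connectedComponentsWithStats(m)
    return [(st[i,4],ce[i]+[u0,v0],np.argwhere(l==i)[:,::-1]+[u0,v0]) for i in range(1,n) if st[i,4]>=mn]
if __name__=="__main__":
    print("caps")
    caps=[]
    for a,c,p in blobs(T,(105,120,120),(125,255,255),(310,160,390,240)):
        P=onz(T,*c,.1);print(a,c,P);caps.append(P)
    print("side caps")
    for a,c,p in blobs(S,(105,120,90),(125,255,255),(305,170,395,250)): print(a,c,onz(S,*c,.095))
    for c,n,roi in((T,"top",(330,200,380,230)),(S,"side",(310,205,350,230))):
        for a,ce,p in blobs(c,(5,120,120),(20,255,255),roi):
            Q=np.array([onz(c,*q,.081)[:2] for q in p]);print(n,"clip",a,ce,Q.mean(0));
            r=cv2.minAreaRect((Q*1000).astype(np.float32));print(r)
    for a,ce,p in blobs(T,(105,120,60),(125,255,255),(240,215,275,250)):
        print("handle",a,ce,onz(T,*ce,.084),onz(T,*ce,.06))
    for a,ce,p in blobs(S,(100,120,60),(125,255,255),(255,160,290,200)):
        print("handle side",a,ce,p.min(0),p.max(0))
    # tray by mask
    h=cv2.cvtColor(T["img"],cv2.COLOR_RGB2HSV)[200:270,225:295]; print(h[40,20],h[55,20],h[2,5])
E
python3 m0.py
```

```text
caps
24 [361.95833333 171.54166667] [ 0.64371695 -0.03207394  0.1       ]
22 [325.68181818 180.36363636] [0.61623604 0.08013803 0.1       ]
25 [373.04 188.6 ] [ 0.58961615 -0.064701    0.1       ]
24 [324.125      200.54166667] [0.55310045 0.08535923 0.1       ]
10 [351.5 227. ] [0.47166417 0.00359983 0.1       ]
11 [328.45454545 237.81818182] [0.43945233 0.07318922 0.1       ]
side caps
11 [353.63636364 187.90909091] [0.61846345 0.08113151 0.095     ]
17 [329.88235294 191.41176471] [0.55551077 0.08595125 0.095     ]
12 [383.83333333 206.91666667] [ 0.64659545 -0.0311873   0.095     ]
16 [369.3125 218.1875] [ 0.59240158 -0.06439033  0.095     ]
top clip 58 [354.0862069  214.82758621] [ 0.51165965 -0.0065547 ]
((514.4256591796875, -6.591150283813477), (27.493961334228516, 33.935455322265625), 5.49486780166626)
side clip 80 [327.925 218.875] [ 0.51133079 -0.01182683]
((512.2969970703125, -11.428363800048828), (26.866125106811523, 39.89297866821289), 5.783129692077637)
handle 53 [254.39622642 230.09433962] [0.46566479 0.29791226 0.084     ] [0.46857254 0.30170653 0.06      ]
handle side 27 [272.40740741 166.44444444] [269 165] [276 168]
handle side 111 [273.18918919 178.18918919] [270 170] [276 187]
[ 48  23 112] [ 54  23 157] [ 26  15 250]
```

```bash
python3 - <<'E'
from m0 import *
from scipy.optimize import least_squares
A=np.array([.84,-.84,1.68,-1.68])
for nm,pts in (("top",[( .61623,.08014),(.58961,-.0647),(.5531,.08536),(.64372,-.03207)]),("side",[(.61846,.08113),(.5924,-.06439),(.55551,.08595),(.6466,-.03119)])):
    P=dict(zip("abcd",pts)); pts=np.array(pts)
    best=None
    # order by assumed angle: d=-.84? try: c=+1.68,a=+.84,d=-.84,b=-1.68
    O=np.array([P["c"],P["a"],P["d"],P["b"]]);an=np.array([1.68,.84,-.84,-1.68])
    f=lambda q:(np.c_[q[0]+.078*np.cos(an+q[2]),q[1]+.078*np.sin(an+q[2])]-O).ravel()
    r=least_squares(f,[.57,.01,0]);print(nm,r.x,abs(r.fun).max())
# spindle head centre, tip view
for q in [(348,193),(348.3,192.6)]: print(onz(T,*q,.0915))
E
python3 - <<'E'
import sys;sys.path.insert(0,".")
from h import *
c=get_image("top")
print(proj(c,(.571,.012,.0915)))
st=ctrl.get_state();print(R.from_rotvec(st["tool_rot"]).as_matrix())
E
```

```text
top [0.57949672 0.01205442 0.23767413] 0.0006214383703845722
side [0.58209453 0.01266381 0.24160221] 0.0003853355161163863
[0.57801426 0.01165357 0.0915    ]
[0.5792677  0.01070767 0.0915    ]
(np.float64(347.92839600303785), np.float64(195.23362077649068))
[[ 3.17256263e-01 -3.17076453e-04 -9.48339793e-01]
 [ 9.48339053e-01 -1.18719300e-03  3.17256412e-01]
 [-1.22645690e-03 -9.99999245e-01 -7.59484313e-05]]
```

Run:
```python
from h import *
import pickle
d=pickle.load(open("c0.pkl","rb"))
W=d["wrist"];st=ctrl.get_state()
Tt=np.eye(4);Tt[:3,:3]=R.from_rotvec(st["tool_rot"]).as_matrix();Tt[:3,3]=st["position"]
cft=np.array(W["camera_from_world"])@Tt
np.save("cft.npy",cft);print(cft.round(4)); print("cam in tool",-cft[:3,:3].T@cft[:3,3], "look",-cft[2,:3], "right",cft[0,:3])
print(tri(d["top"],(253.9,229),d["side"],(272.4,166)))
# where does point appear: for camera at height, find tool-frame pt for pixel (320,130) at z 0.2 below..
c=dict(W);c["camera_from_world"]=cft
for y in (.05,.1,.15):
  for px in ((320,60),(320,150),(320,220)):
    o,dd=ray(c,*px);print(y,px,o+dd*(y-o[1])/dd[1])
```

```text
[[ 1.000e+00  2.000e-04  1.200e-03 -5.000e-04]
 [-1.200e-03  3.077e-01  9.515e-01 -3.210e-02]
 [-2.000e-04 -9.515e-01  3.077e-01 -1.790e-01]
 [ 0.000e+00  0.000e+00  0.000e+00  1.000e+00]]
cam in tool [ 0.00043394 -0.16045134  0.0856079 ] look [ 1.78089300e-04  9.51495809e-01 -3.07661656e-01] right [9.99999259e-01 2.01004692e-04 1.20048853e-03]
(array([0.46861356, 0.29964895, 0.08368725]), np.float64(0.0009026103462793808))
0.05 (320, 60) [0.00186745 0.05       0.11800293]
0.05 (320, 150) [0.00207977 0.05       0.05642551]
0.05 (320, 220) [2.28286601e-03 5.00000000e-02 6.93206721e-05]
0.1 (320, 60) [0.00220803 0.1        0.12569949]
0.1 (320, 150) [0.0024708  0.1        0.04949222]
0.1 (320, 220) [ 0.00272214  0.1        -0.02025333]
0.15 (320, 60) [0.00254861 0.15       0.13339605]
0.15 (320, 150) [0.00286182 0.15       0.04255893]
0.15 (320, 220) [ 0.00316142  0.15       -0.04057598]
```

>>> {"method": "drive_tool", "body": {
  "increments": "-21.6 5 -39.9 0 0;-21.6 5 -39.9 0 0;-21.6 5 -39.9 0 0;-21.6 5 -39.9 0 0;-21.6 5 -39.9 0 0;-21.6 5 -39.9 0 0;-21.6 5 -39.9 0 0;-21.6 5 -39.9 0 0;-21.6 5 -39.9 0 0;-21.6 5 -39.9 0 0;0 0 0 0 0",
  "squeeze": 55
}}

```text
time: 1.58
position: [0.5188, 0.2801, 0.172]
tool_rot: [-1.35, -0.962, 0.964]
ft_force: [-0.4, 0.2, -0.5]
grip_width: 0.998
```

Run:
```python
from h import *
import pickle
c=get_image("wrist");c["st"]=ctrl.get_state();pickle.dump(c,open("w1.pkl","wb"));save(c["img"],"w1.png");print(c["st"]["time"],c["st"]["position"])
crop(c["img"],220,40,460,240,3,"w1z.png")
```

```text
1.625 [0.51702435 0.28302482 0.17215774]
```

View pics/w1.png

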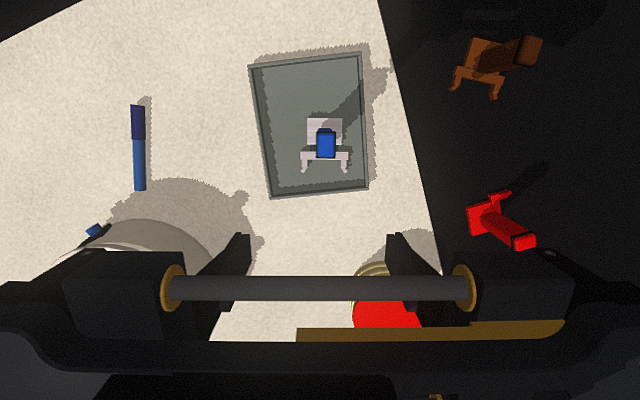

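View pics/w1z.png

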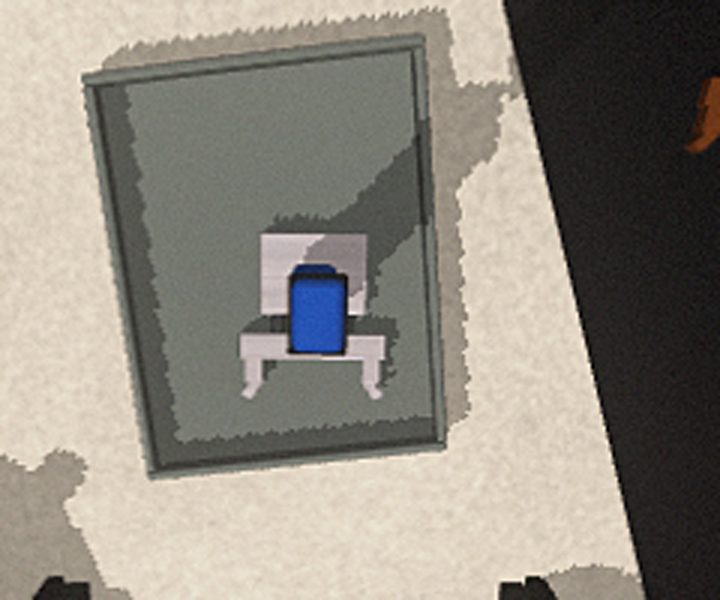

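Wrist view: the blue handle's top is centred at about (326,145), the foot's back edge is at row 118, the head spans columns 300–349 with its push face near row 159, and the tips are near row 172. The fork is almost aligned with the tool frame.

Run:
```python
from h import *
import pickle
c=pickle.load(open("w1.pkl","rb"));st=c["st"]
M=R.from_rotvec(st["tool_rot"]).as_matrix()
print("tool x yaw",np.degrees(np.arctan2(M[1,0],M[0,0])))
f=lambda x,y:(220+(x+.5)/3-.5,40+(y+.5)/3-.5)
def P(x,y,z): return onz(c,*f(x,y),z)*1000
hs=[P(x,y,.084) for x,y in((290,275),(347,276),(346,353),(289,353))];hc=np.mean(hs,0)
print("handle",hc,np.linalg.norm(hs[0]-hs[1]),np.linalg.norm(hs[1]-hs[2]))
a=hs[0]-hs[3];print("yaw from handle sides (x fwd)",np.degrees(np.arctan2(-a[1],-a[0])), )
b=hs[1]-hs[2];print(np.degrees(np.arctan2(-b[1],-b[0])))
fl,fr=P(261,234,.012),P(366,234,.012);w=fl-fr;print("foot back",fl,fr,np.linalg.norm(w),np.degrees(np.arctan2(w[1],w[0]))+90, np.degrees(np.arctan2(w[1],w[0]))-90)
for z in(.012,.014,.016):
  l,r=P(240,358,z),P(386,358,z);w=l-r;print(z,"head w",np.linalg.norm(w),"mid",(l+r)/2,np.degrees(np.arctan2(w[1],w[0])))
  t1,t2=P(250,398,z),P(374,398,z);print("tips",(t1+t2)/2)
# tray corners outer at z .016
tc=[P(x,y,.016) for x,y in((84,80),(423,38),(446,447),(150,477))]
tc=np.array(tc);print("tray",tc.mean(0),[np.linalg.norm(tc[i]-tc[i-1]) for i in range(4)]);e=tc[3]-tc[0];print(np.degrees(np.arctan2(e[1],e[0])))
e=tc[2]-tc[1];print(np.degrees(np.arctan2(e[1],e[0])))
```

```text
tool x yaw 71.27137972773762
handle [468.46645762 305.09251583  84.        ] 16.478174023762623 22.356825244620037
yaw from handle sides (x fwd) -19.717430454205033
-18.576288703427995
foot back [442.60555544 293.50356649  12.        ] [455.07463532 330.02804663  12.        ] 38.594243120372376 -18.84937414475553 -198.84937414475553
0.012 head w 56.01912806073982 mid [492.27680906 297.03539443  12.        ] -108.84540649693875
tips [507.00237872 291.69892444  12.        ]
0.014 head w 55.66968476133282 mid [491.93773667 297.10848136  14.        ] -108.84540649693876
tips [506.57144929 291.80529988  14.        ]
0.016 head w 55.32024146192587 mid [491.59866429 297.18156828  16.        ] -108.84540649693876
tips [506.14051986 291.91167532  16.        ]
tray [457.62176013 294.25814654  16.        ] [np.float64(145.32921697447046), np.float64(117.53217576217207), np.float64(145.9469157594831), np.float64(117.30563707343286)]
-12.701170057832034
-12.789881791259024
```

```bash
cat > m1.py <<'E'
from h import *
import pickle
def comp(c,lo,hi,roi):
    u0,v0,u1,v1=roi;h=cv2.cvtColor(c["img"],cv2.COLOR_RGB2HSV)[v0:v1,u0:u1]
    m=cv2.inRange(h,lo,hi);n,l,s,ce=cv2.connectedComponentsWithStats(m);i=1+np.argmax(s[1:,4])
    return s[i,4],ce[i]+[u0,v0],cv2.minAreaRect((np.argwhere(l==i)[:,::-1]+[u0,v0]).astype(np.float32))
E
python3 - <<'E'
from m1 import *
w=get_image("wrist");t=get_image("top");s=get_image("side");st=ctrl.get_state()
pickle.dump((w,t,s,st),open("w2.pkl","wb"))
print(st["position"],st["qd"].round(3))
old=pickle.load(open("w1.pkl","rb"))
for c in(old,w):
    a,ce,r=comp(c,(105,120,90),(125,255,255),(300,110,350,170));print(a,ce,r);print(onz(c,*ce,.084))
    print(np.array(c["camera_from_world"])[:3,3])
a,ce,r=comp(t,(105,120,150),(125,255,255),(240,215,275,250));print("top",a,ce,r,onz(t,*ce,.084))
a2,ce2,r=comp(s,(100,120,60),(125,255,255),(255,160,290,169));print("side",a2,ce2,onz(s,*ce2,.084))
print("wrist/top tri",tri(w,comp(w,(105,120,90),(125,255,255),(300,110,350,170))[1],t,ce))
E
```

```text
[0.51507699 0.28654982 0.17254361] [-0.007 -0.002 -0.001 -0.001  0.004 -0.002  0.002]
407 [325.1965602  144.60687961] ((325.5, 145.0), (24.0, 17.0), 90.0)
[0.46835103 0.30469611 0.084     ]
[-0.43316263  0.40212663 -0.22000405]
406 [322.97536946 147.85714286] ((323.0, 148.0), (24.0, 16.0), 90.0)
[0.46850231 0.30488102 0.084     ]
[-0.43416275  0.40094289 -0.22056657]Traceback (most recent call last):
  File "<stdin>", line 9, in <module>
  File "m1.py", line 5, in comp
    m=cv2.inRange(h,lo,hi);n,l,s,ce=cv2.connectedComponentsWithStats(m);i=1+np.argmax(s[1:,4])
                                                                            ~~~~~~~~~^^^^^^^^^
    return _wrapfunc(a, 'argmax', axis=axis, out=out, **kwds)
    return bound(*args, **kwds)
ValueError: attempt to get argmax of an empty sequence
```

Run:
```python
from m1 import *
d=pickle.load(open("c0.pkl","rb"));t,s=d["top"],d["side"]
for lo in (90,140,180):
    a,ce,r=comp(t,(105,120,lo),(125,255,255),(240,215,275,250));print("top",a,ce,onz(t,*ce,.084))
a2,ce2,r=comp(s,(100,120,60),(125,255,255),(255,160,290,169));print("side",a2,ce2,onz(s,*ce2,.084))
P=(.4685,.3049)
print(proj(t,(*P,.084)),proj(s,(*P,.084)),proj(s,(*P,.012)))
# tray in top view by wrist estimate
for q in((.4576,.2943),):print(proj(t,(*q,.016)))
w=pickle.load(open("w2.pkl","rb"))if 0 else None
crop(t["img"],240,210,280,250,15,"tz.png")
```

```text
top 52 [254.38461538 230.01923077] [0.46589455 0.29795334 0.084     ]
top 32 [253.40625 229.     ] [0.46902524 0.30101136 0.084     ]
top 28 [253.5 229. ] [0.46902396 0.30072579 0.084     ]
side 27 [272.40740741 166.44444444] [0.46721217 0.29633101 0.084     ]
(np.float64(252.12507985881598), np.float64(229.17739275659628)) (np.float64(271.9873419881715), np.float64(165.11489909262943)) (np.float64(273.22451665869676), np.float64(187.65613789896494))
(np.float64(258.75531511983377), np.float64(235.14552402170546))
```

View pics/tz.png

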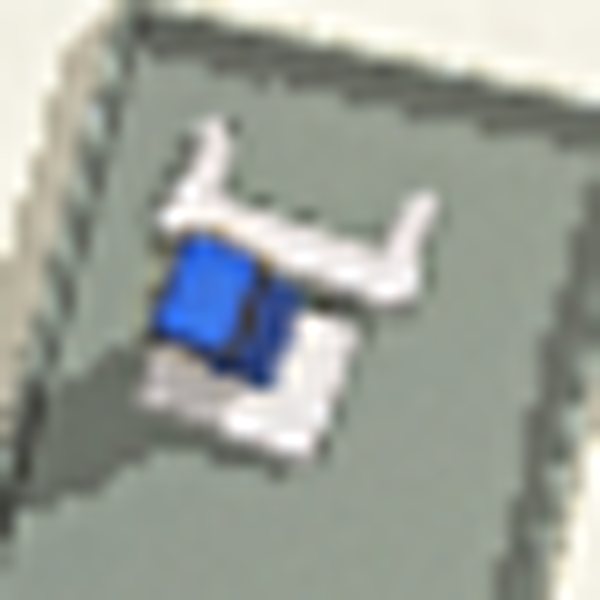

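Run:
```python
from m1 import *
w=pickle.load(open("w1.pkl","rb"))
w2=dict(w);w2["camera_from_world"]=np.load("cft.npy")
im=w["img"].copy()
for x in(-.0435,.0435,-.0585,.0585):
  for y in(0,-.0187):
    for z in(-.0095,.0095):
      u,v=proj(w2,(x,y,z));print(x,y,z,round(u,1),round(v,1))
im=im.astype(float)**.6*255/255**.6
A=cv2.resize(im[215:345,200:270].astype(np.uint8),None,fx=4.5,fy=4.5,interpolation=cv2.INTER_NEAREST)
B=cv2.resize(im[215:345,370:440].astype(np.uint8),None,fx=4.5,fy=4.5,interpolation=cv2.INTER_NEAREST)
save(np.hstack([A,B]),"fing.png")
```

```text
-0.0435 0 -0.0095 250.3 262.4
-0.0435 0 0.0095 248.0 235.9
-0.0435 -0.0187 -0.0095 243.1 278.9
-0.0435 -0.0187 0.0095 240.3 250.1
0.0435 0 -0.0095 383.7 262.6
0.0435 0 0.0095 386.0 236.1
0.0435 -0.0187 -0.0095 390.7 279.1
0.0435 -0.0187 0.0095 393.6 250.3
-0.0585 0 -0.0095 227.4 262.3
-0.0585 0 0.0095 224.4 235.8
-0.0585 -0.0187 -0.0095 217.8 278.7
-0.0585 -0.0187 0.0095 214.0 250.0
0.0585 0 -0.0095 406.6 262.5
0.0585 0 0.0095 409.6 236.0
0.0585 -0.0187 -0.0095 416.0 279.0
0.0585 -0.0187 0.0095 419.8 250.2
```

View pics/fing.png

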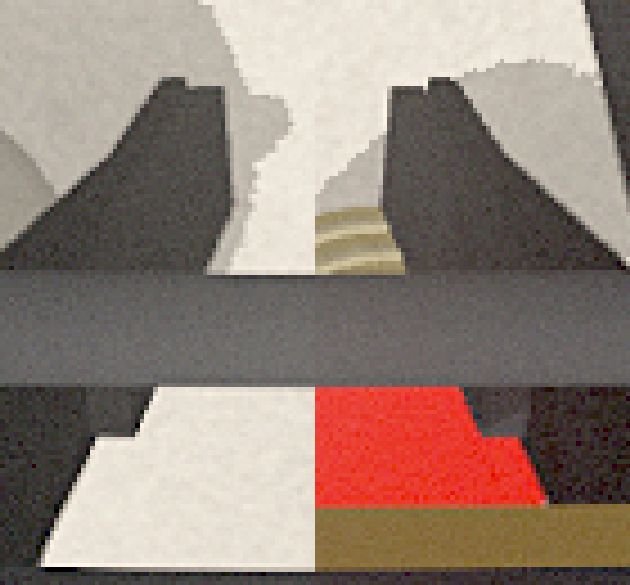

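Run:
```python
from m1 import *
for i in range(2):
    get_image("wrist");st=ctrl.get_state();print(st["time"],st["position"].round(4))
M=R.from_rotvec(st["tool_rot"]).as_matrix();print(M.round(4)); print(M.T@(np.array([.4697,.3037,.0233])-st["position"]))
```

```text
1.825 [0.515  0.2867 0.1726]
1.875 [0.5151 0.2866 0.1727]
[[ 3.147e-01 -2.000e-04 -9.492e-01]
 [ 9.492e-01  6.000e-04  3.147e-01]
 [ 5.000e-04 -1.000e+00  4.000e-04]]
[0.00187641 0.14938746 0.04845626]
```

>>> {"method": "drive_tool", "body": {
  "increments": "0.6 10 16 0 0;0.6 15 16 0 0;0.7 25 16.5 0 0;0 30 0 0 0;0 30 0 0 0;0 25 0 0 0;0 10 0 0 0;0 4.4 0 0 0;0 0 0 0 0"
}}

```text
time: 3.0
position: [0.4708, 0.3027, 0.0237]
tool_rot: [-1.345, -0.969, 0.968]
ft_force: [0.0, -0.7, -0.1]
grip_width: 1.002
```

Run:
```python
from h import *
c=get_image("wrist");save(c["img"],"w3.png");st=ctrl.get_state();print(st["position"],st["ft_force"],st["tool_rot"])
t=get_image("side");crop(t["img"],220,130,320,210,7,"s3.png")
```

```text
[0.47111963 0.30273482 0.02400423] [-0.12143174 -0.09246917  0.64062452] [-1.34459991 -0.96951535  0.96706061]
```

View pics/w3.png

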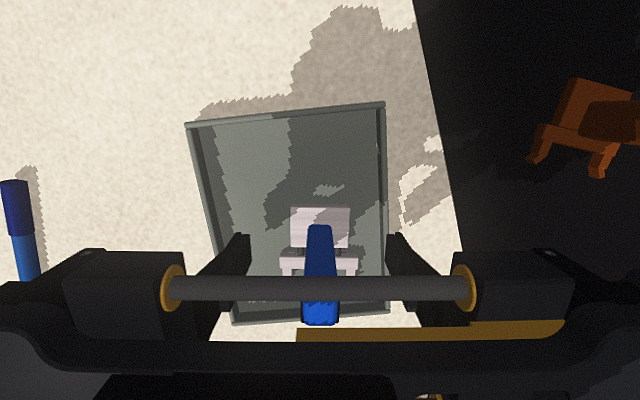

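View pics/s3.png

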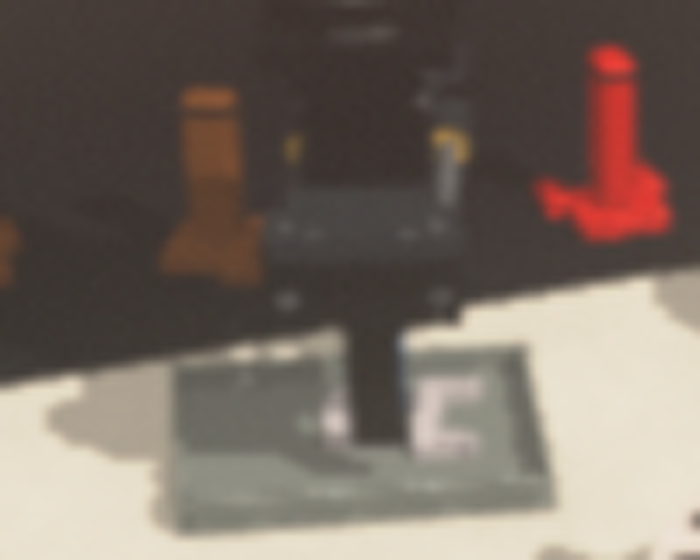

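Run:
```python
from h import *
import pickle
w=pickle.load(open("w1.pkl","rb"));w=dict(w);w["camera_from_world"]=np.load("cft.npy")
for p in((-.02,.012,.022),(.02,.012,.022),(-.028,.012,-.01),(.028,.012,-.01),(-.008,-.06,.011),(.008,-.06,.011)):
    print(p,np.array(proj(w,p))+[.9,-1.7])
im=cv2.imread("pics/w3.png");cv2.imwrite("pics/w3z.png",cv2.resize(im[195:335,265:375],None,fx=5,fy=4.2,interpolation=cv2.INTER_NEAREST))
```

```text
(-0.02, 0.012, 0.022) [287.48846566 209.07411045]
(0.02, 0.012, 0.022) [348.44205674 209.14748819]
(-0.028, 0.012, -0.01) [277.51355127 252.43576281]
(0.028, 0.012, -0.01) [358.38177937 252.53291461]
(-0.008, -0.06, 0.011) [298.68469794 292.01481474]
(0.008, -0.06, 0.011) [336.32740129 292.06119661]
```

View pics/w3z.png

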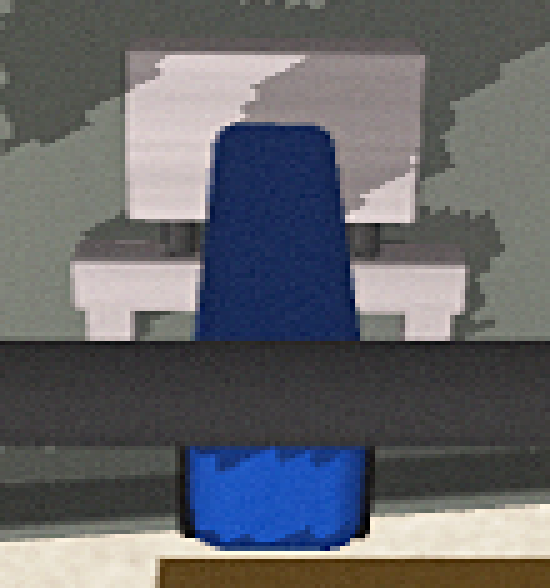

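>>> {"method": "drive_tool", "body": {
  "increments": "1.2 0 1 0 0;0 0 0 0 120;0 0 0 0 200;0 0 0 0 230;0 0 0 0 255;0 0 0 0 255;0 0 0 0 255",
  "squeeze": 60
}}

```text
time: 3.98
position: [0.4702, 0.3037, 0.0232]
tool_rot: [-1.345, -0.968, 0.968]
ft_force: [0.2, 0.7, -0.4]
grip_width: 0.407
```

Run:
```python
from h import *
import pickle
w=pickle.load(open("w1.pkl","rb"));w=dict(w);w["camera_from_world"]=np.load("cft.npy")
for v in(207.4,257.4,268.8):
    for y in(.012,.010): 
        o,d=ray(w,320-.9,v+1.7);print(v,y,(o+d*(y-o[1])/d[1])*1000)
st=ctrl.get_state();print(st["position"],st["ft_force"],st["tool_rot"],st["grip_width"])
```

```text
207.4 0.012 [ 1.3317392  12.         23.19772972]
207.4 0.01 [ 1.321327   10.         23.92153009]
257.4 0.012 [  1.43082415  12.         -13.81919632]
257.4 0.01 [  1.41926281  10.         -12.66609309]
268.8 0.012 [  1.45553821  12.         -22.94679   ]
268.8 0.01 [  1.44369026  10.         -21.68782973]
[0.47016168 0.30367    0.02317324] [ 0.18668202  0.74638343 -0.37434796] [-1.34480057 -0.96826985  0.96815547] 0.4071729091013794
```

>>> {"method": "drive_tool", "body": {
  "increments": "0 0 0 0 255;0 0 0 0 255;0 0 0 0 255;0 0 0 0 255"
}}

```text
time: 4.47
position: [0.4702, 0.3037, 0.0232]
tool_rot: [-1.345, -0.968, 0.968]
ft_force: [-0.4, -1.1, 0.4]
grip_width: 0.18
```

>>> {"method": "drive_tool", "body": {
  "increments": "0 -5 0 0 255;0 -30 0 0 255;0 -55 0 0 255;0 -55 0 -9.5 255;0 -55 0 -9.5 255;0 0 0 -9.6 255;-20 0 -7 0 255;-40 0 -13 0 255;-45 0 -14 0 255;-45 0 -15 0 255;-45 0 -15 0 255;-45 0 -15 0 255;-40 0 -14 0 255;-26.5 0 -9.3 0 255;0 0 0 0 255;0 0 0 0 255"
}}

```text
time: 6.48
position: [0.6242, 0.021, 0.2229]
tool_rot: [-1.119, -1.338, 1.338]
ft_force: [-0.6, 0.3, -1.2]
grip_width: 0.181
```

Run:
```python
from h import *
import pickle
for i in range(2): get_image("top")
c=get_image("wrist");c["st"]=ctrl.get_state();pickle.dump(c,open("w4.pkl","wb"));save(c["img"],"w4.png");st=c["st"];print(st["position"],st["ft_force"],st["tool_rot"],st["grip_width"],abs(st["qd"]).max())
```

```text
[0.62423881 0.02158918 0.22318285] [-0.32222512  0.8124958  -1.47089129] [-1.11861131 -1.33989705  1.33900156] 0.1807632899814428 0.004771191708956557
```

View pics/w4.png

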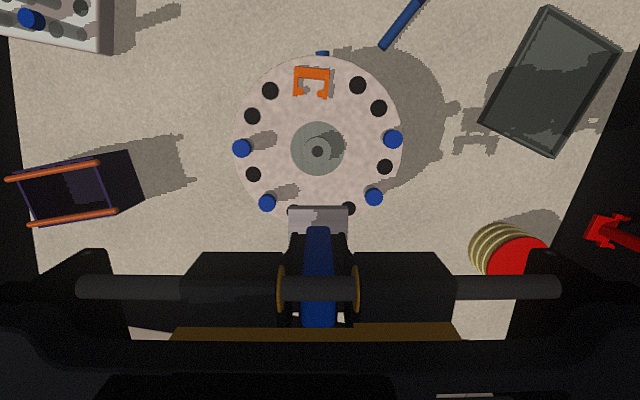

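The wrist view shows the held fork, the clip at about (311,82) with its back up and mouth down, and the spindle at about (317,151). All of the disc that matters is in view.

Run:
```python
from m1 import *
c=pickle.load(open("w4.pkl","rb"))
crop(c["img"],270,55,370,175,6,"w4z.png")
```

```text
(no output)
```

View pics/w4z.png

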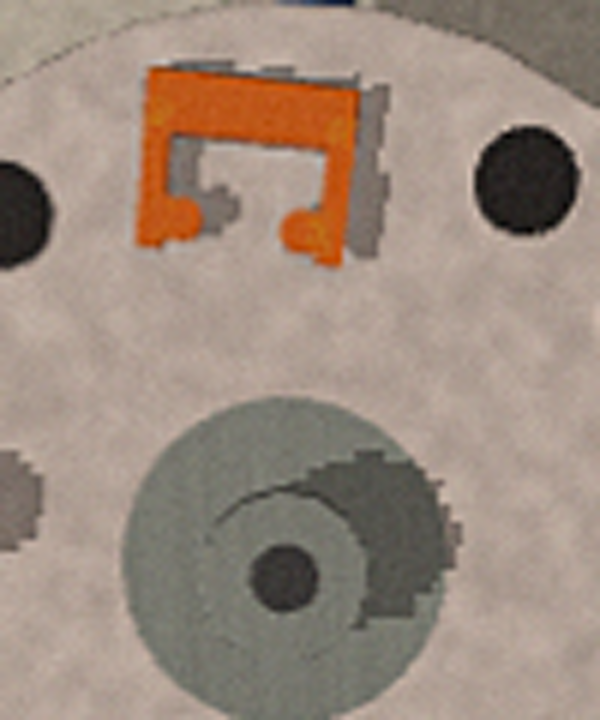

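```bash
cat > m4.py <<'E'
from m1 import *
COR=np.array([-.9,1.7])
def measure(c,roi,hole,verbose=True,big=None):
    Cw=dict(c)
    st=c["st"];M=R.from_rotvec(st["tool_rot"]).as_matrix();p=np.array(st["position"])
    a,ce,r=comp(c,(5,150,120),(20,255,255),roi)
    u0,v0,u1,v1=roi;h=cv2.cvtColor(c["img"],cv2.COLOR_RGB2HSV)[v0:v1,u0:u1];m=cv2.inRange(h,(5,150,120),(20,255,255))
    m=cv2.resize(m,None,fx=8,fy=8,interpolation=cv2.INTER_CUBIC)
    pts=np.argwhere(m>127)[:,::-1]; pts=(pts+.5)/8-.5+[u0,v0]
    hull=cv2.convexHull(pts.astype(np.float32)).reshape(-1,2)
    # correct finger-tip bias; camera pose from nominal tool->camera
    W=np.array([onz(c,*(q+COR),.081)[:2] for q in hull])*1000
    r=cv2.minAreaRect(W.astype(np.float32));b=cv2.boxPoints(r)
    ctr=np.array(r[0])
    g=onz(c,*(np.array(hole)+COR),.0915)[:2]*1000
    # long side direction
    e1=b[1]-b[0];e2=b[2]-b[1];L=e1 if np.linalg.norm(e1)>np.linalg.norm(e2) else e2
    x=np.array([-L[1],L[0]])/np.linalg.norm(L)
    if x@(g-ctr)<0:x=-x
    cc=ctr+4.75*x
    print("rect",r,"clip centre",cc,"yaw",np.degrees(np.arctan2(x[1],x[0])),"groove",g)
    dlt=g-cc;print("dist",np.linalg.norm(dlt),"bearing",np.degrees(np.arctan2(dlt[1],dlt[0])))
    return cc,np.arctan2(x[1],x[0]),g
E
python3 - <<'E'
from m4 import *
c=pickle.load(open("w4.pkl","rb"))
f=lambda x,y:(270+(x+.5)/6-.5,55+(y+.5)/6-.5)
measure(c,(280,58,350,110),f(285,577))
print(onz(c,*(np.array(f(284,560))+COR),.075))
for q in((148,67),(359,90),(342,266),(137,246)): print(onz(c,*(np.array(f(*q))+COR),.081)*1000)
# caps
an=[]
for u,v in((241,148),(393,139),(267,203),(374,197)): 
    a,ce,r=comp(c,(105,120,90),(125,255,255),(u-14,v-14,u+14,v+14));P=onz(c,*(ce+COR),.1);print(ce,P)
h=R.from_rotvec(c["st"]["tool_rot"]).as_matrix();print("heading",np.degrees(np.arctan2(-h[1,2],-h[0,2])))
E
```

```text
rect ((517.598876953125, -4.832330703735352), (28.506010055541992, 36.13058090209961), 4.380897045135498) clip centre [522.33499861  -4.46949494] yaw 4.38089 groove [582.75515056  13.44251237]
dist 63.0193205905067 bearing 16.512851969365926
[0.5821335  0.01306662 0.075     ]
[505.19839555 -23.62094704  81.        ]
[502.44247079  11.41662426  81.        ]
[530.30016096  13.83387216  81.        ]
[533.33537229 -21.10376716  81.        ]
[240.50819672 148.24180328] [ 0.59274378 -0.06340088  0.1       ]
[393.22988506 138.96551724] [0.55616779 0.0861906  0.1       ]
[266.21674877 203.54187192] [ 0.64687861 -0.03047142  0.1       ]
[373.81944444 197.40277778] [0.61949879 0.08158234 0.1       ]
heading 10.237126988282878
```

Run:
```python
from h import *
im=cv2.imread("pics/w4.png");im=(255*(im/255.)**.6).astype(np.uint8);cv2.imwrite("pics/w4f.png",cv2.resize(im[195:335,265:375],None,fx=5,fy=4.2,interpolation=cv2.INTER_NEAREST))
```

```text
(no output)
```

View pics/w4f.png

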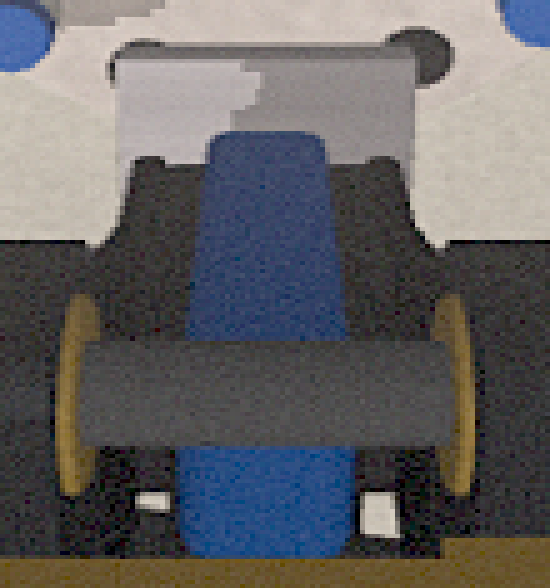

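>>> {"method": "drive_tool", "body": {
  "increments": "-3 0 15 5.8 255;-4 0 35 0 255;-4 0 40 0 255;-4 0 40 0 255;-3.2 10 25 0 255;0 25 13.6 0 255;0 30 0 0 255;0 30 0 0 255;0 15 0 0 255;0 2 0 0 255;0 0 0 0 255;0 0 0 0 255"
}}

```text
time: 8.12
position: [0.4593, -0.0123, 0.1123]
tool_rot: [-1.174, -1.266, 1.263]
ft_force: [-0.8, 0.4, -1.3]
grip_width: 0.176
```

Run:
```python
from h import *
import pickle
c=get_image("side");crop(c["img"],270,170,400,260,6,"s5.png");get_image("top");st=ctrl.get_state();M=R.from_rotvec(st["tool_rot"]).as_matrix();print(st["time"],st["position"],st["ft_force"],np.degrees(np.arctan2(-M[1,2],-M[0,2])),st["grip_width"],M[2].round(4))
```

```text
8.225 [ 0.45901526 -0.01234183  0.11196108] [-0.12483334 -1.11592562 -2.14368861] 4.30405421378851 0.17699948876326507 [ 2.0e-04 -1.0e+00 -1.6e-03]
```

View pics/s5.png

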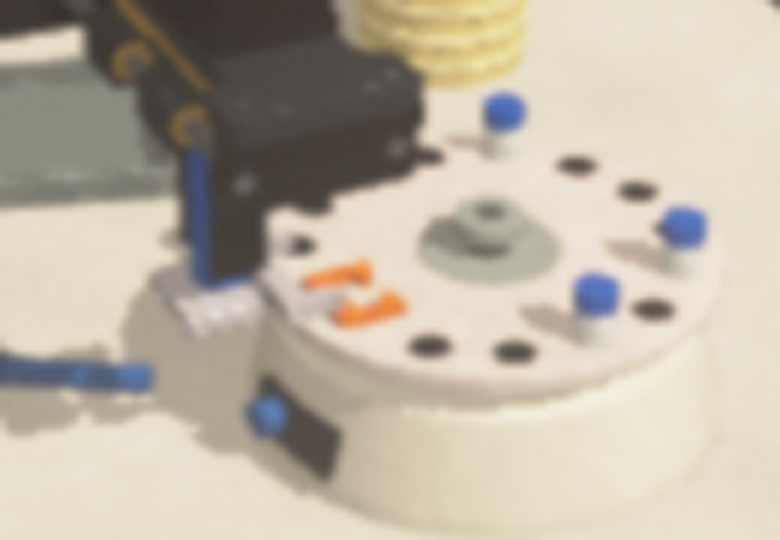

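>>> {"method": "drive_tool", "body": {
  "increments": "2.7 5 1.7 0 255;0 8 0 0 255;0 3.3 0 0 255;0 0 0 0 255"
}}

```text
time: 8.72
position: [0.4563, -0.0099, 0.0945]
tool_rot: [-1.172, -1.264, 1.265]
ft_force: [-0.2, -1.8, -1.1]
grip_width: 0.18
```

```bash
cat > st.py <<'E'
from h import *
def show(n=None,roi=(270,170,400,260)):
    c=get_image("side")
    if n: crop(c["img"],*roi,6,n)
    st=ctrl.get_state();M=R.from_rotvec(st["tool_rot"]).as_matrix()
    h=np.arctan2(-M[1,2],-M[0,2]);p=st["position"]*1000
    print("t",st["time"],"p",p.round(1),"F",st["ft_force"].round(1),"head",np.degrees(h).round(2),"grip",round(st["grip_width"],3))
    f=np.array([np.cos(h),np.sin(h)]);l=np.array([-f[1],f[0]])
    g=np.array([582.5,13.2]);cc=p[:2]+43*f;d=g-cc
    print("clip centre if touching",cc.round(1),"to groove fwd",(d@f).round(2),"left",(d@l).round(2),"Ffwd",(st["ft_force"][:2]@f).round(2),"Fleft",(st["ft_force"][:2]@l).round(2))
E
python3 -c "
from st import *
show('s6.png')"
```

```text
t 8.775 p [456.5  -9.9  94.7] F [ 0.2  0.5 -2.6] head 4.3 grip 0.183
clip centre if touching [499.4  -6.7] to groove fwd 84.4 left 13.6 Ffwd 0.2 Fleft 0.48
```

View pics/s6.png

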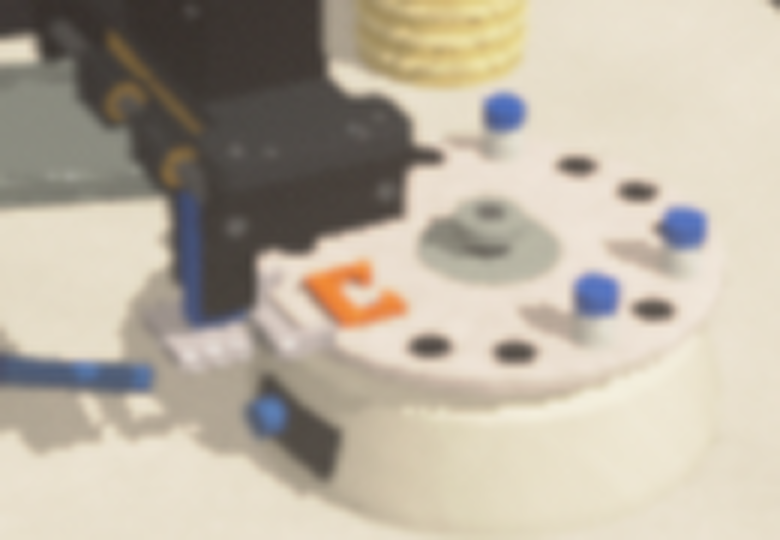

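>>> {"method": "drive_tool", "body": {
  "increments": "0.3 -0.5 -5 0 255;0.2 -0.3 -6 0 255;0 0 -6 0 255;0 0 -3 0 255;0 0 0 0 255;0 0 0 0 255"
}}

```text
time: 9.52
position: [0.4762, -0.0079, 0.0956]
tool_rot: [-1.173, -1.264, 1.264]
ft_force: [0.7, -0.4, -1.1]
grip_width: 0.182
```

```bash
python3 -c "
from st import *
show('s7.png')"
```

```text
t 9.575 p [476.2  -7.9  95.6] F [ 0.2  0.1 -1.9] head 4.3 grip 0.181
clip centre if touching [519.1  -4.6] to groove fwd 64.61 left 13.01 Ffwd 0.19 Fleft 0.04
```

View pics/s7.png

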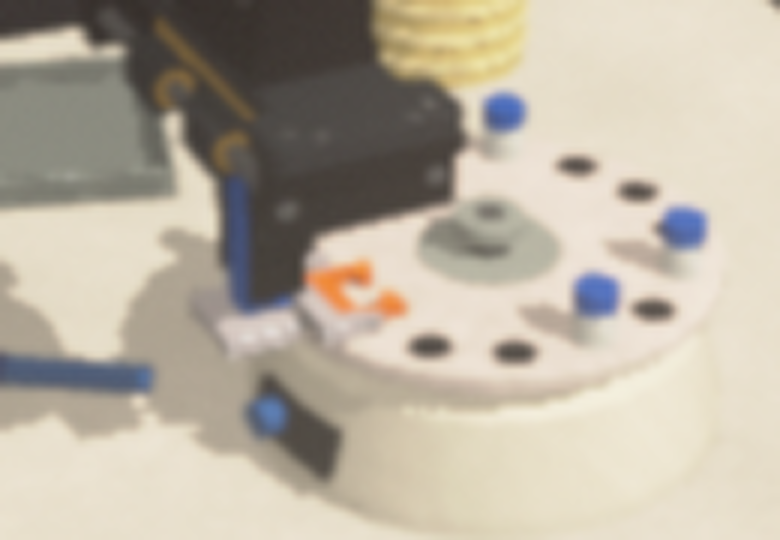

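```bash
cat > plan.py <<'E'
import numpy as np
def plan(p,h,ccs,hs,reach=43):
    # p tcp mm, h deg; list of clip centres + headings -> rows
    p=np.array(p,float);out=[];t=p.copy();hh=np.radians(h)
    for c,hd in zip(ccs,hs):
        n=np.radians(hd);tgt=np.array(c)-reach*np.array([np.cos(n),np.sin(n)])
        d=tgt-t;f=np.array([np.cos(hh),np.sin(hh)]);l=np.array([-f[1],f[0]])
        row=(round(d@l,1),0,round(-(d@f),1),round(-np.degrees(n-hh),1),255)
        out.append(row);t=t+row[0]*l-row[2]*f;hh=hh-np.radians(row[3])
    print(";".join(" ".join(f"{v:g}" for v in r) for r in out));print("end",t,np.degrees(hh))
E
python3 - <<'E'
from plan import *
G=np.array([582.5,13.2]);phi=17
end=G-16*np.array([np.cos(np.radians(phi)),np.sin(np.radians(phi))])
s=np.array([519.1,-4.6]);N=12
k=np.arange(1,N+1)/N
cc=[s+(end-s)*a for a in k]
hs=[4.3+(phi-4.3)*min(1,a/.65) for a in k]
plan([476.2,-7.9],4.3,cc,hs)
E
```

```text
-0.4 0 -4.1 -1.6 255;-0.5 0 -4.1 -1.7 255;-0.7 0 -4.2 -1.6 255;-0.8 0 -4.1 -1.6 255;-0.9 0 -4.2 -1.6 255;-1 0 -4.2 -1.7 255;-1.1 0 -4.1 -1.6 255;-1 0 -4.2 -1.3 255;-0.1 0 -4.1 -0 255;-0.2 0 -4.2 -0 255;-0.1 0 -4.2 -0 255;-0.1 0 -4.1 -0 255
end [526.06918763  -4.03076399] 17.0
```

>>> {"method": "drive_tool", "body": {
  "increments": "-0.4 0 -4.1 -1.6 255;-0.5 0 -4.1 -1.7 255;-0.7 0 -4.2 -1.6 255;-0.8 0 -4.1 -1.6 255;-0.9 0 -4.2 -1.6 255;-1 0 -4.2 -1.7 255;-1.1 0 -4.1 -1.6 255;-1 0 -4.2 -1.3 255;0 0 0 0 255;0 0 0 0 255"
}}

```text
time: 10.82
position: [0.5101, -0.0083, 0.0956]
tool_rot: [-1.054, -1.424, 1.424]
ft_force: [-0.2, -0.2, -1.6]
grip_width: 0.18
```

```bash
python3 -c "
from st import *
show('s8.png',(290,170,390,250))"
```

```text
t 10.875 p [510.1  -8.3  95.6] F [ 0.7 -0.8 -1.1] head 17.0 grip 0.184
clip centre if touching [551.2   4.2] to groove fwd 32.55 left -0.57 Ffwd 0.46 Fleft -1.01
```

View pics/s8.png

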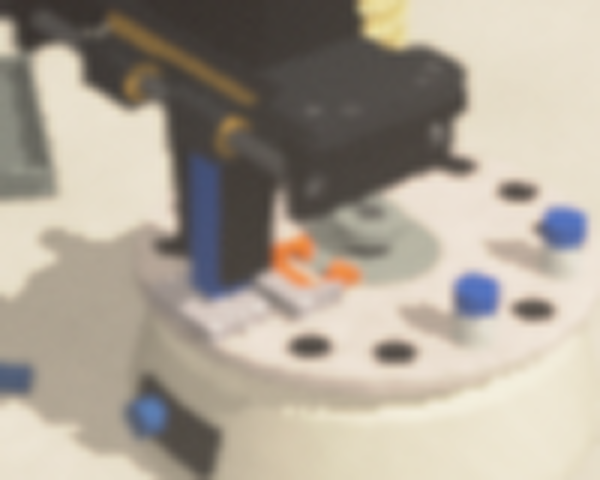

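```bash
cat > chk.py <<'E'
from st import *
from m1 import comp
def chk(cc,hd,n,roi=(310,190,370,240),s=12):
    c=get_image("side");im=cv2.resize(c["img"][roi[1]:roi[3],roi[0]:roi[2]],None,fx=s,fy=s,interpolation=cv2.INTER_CUBIC)
    h=np.radians(hd);f=np.array([np.cos(h),np.sin(h)]);l=np.array([-f[1],f[0]])
    for x,y,z in((9.5,18,81),(9.5,-18,81),(9.5,8,81),(9.5,-8,81),(-9,18,81),(-9,-18,81),(-19,18,81),(-19,-18,81)):
        P=np.array([*(np.array(cc)+x*f+y*l),z])/1000;u,v=proj(c,P)
        cv2.circle(im,(int((u+.5-roi[0])*s),int((v+.5-roi[1])*s)),4,(0,255,0),1)
    for a in np.linspace(0,6.28,24):
        u,v=proj(c,(.5825+.015*np.cos(a),.0132+.015*np.sin(a),.0915));cv2.circle(im,(int((u+.5-roi[0])*s),int((v+.5-roi[1])*s)),2,(255,0,255),-1)
    save(im,n)
E
python3 -c "
from chk import *
chk((551.2,4.2),17,'k1.png')"
```

```text
(no output)
```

View pics/k1.png

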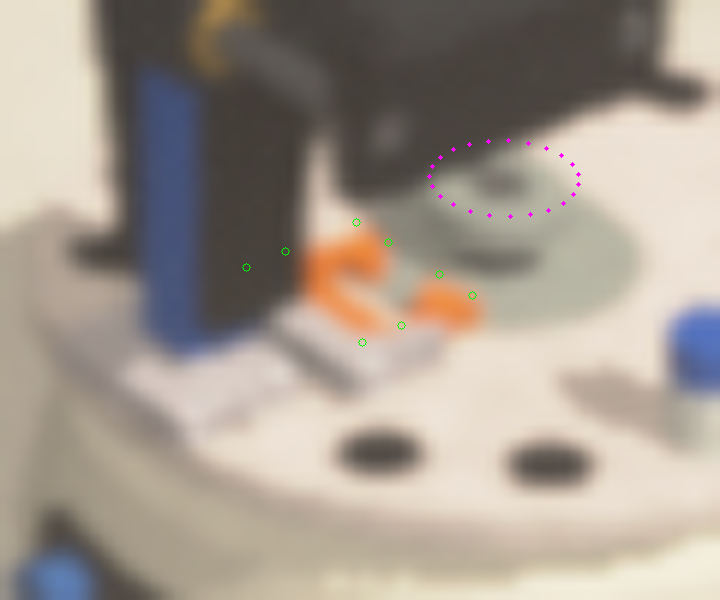

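>>> {"method": "drive_tool", "body": {
  "increments": "-0.2 0 -4 0 255;-0.3 0 -4 0 255;0 0 -4 0 255;0 0 -3 0 255;0 0 0 0 255;0 0 0 0 255"
}}

```text
time: 11.68
position: [0.5246, -0.0045, 0.0956]
tool_rot: [-1.054, -1.424, 1.424]
ft_force: [-1.2, -0.9, -1.2]
grip_width: 0.185
```

```bash
python3 -c "
from chk import *
show();st=ctrl.get_state();p=st['position']*1000;f=np.array([np.cos(np.radians(17)),np.sin(np.radians(17))])
chk(p[:2]+43*f,17,'k2.png')"
```

```text
t 11.725 p [524.6  -4.5  95.6] F [-0.   0.3 -2.3] head 17.0 grip 0.176
clip centre if touching [565.7   8.1] to groove fwd 17.53 left -0.03 Ffwd 0.09 Fleft 0.32
```

View pics/k2.png

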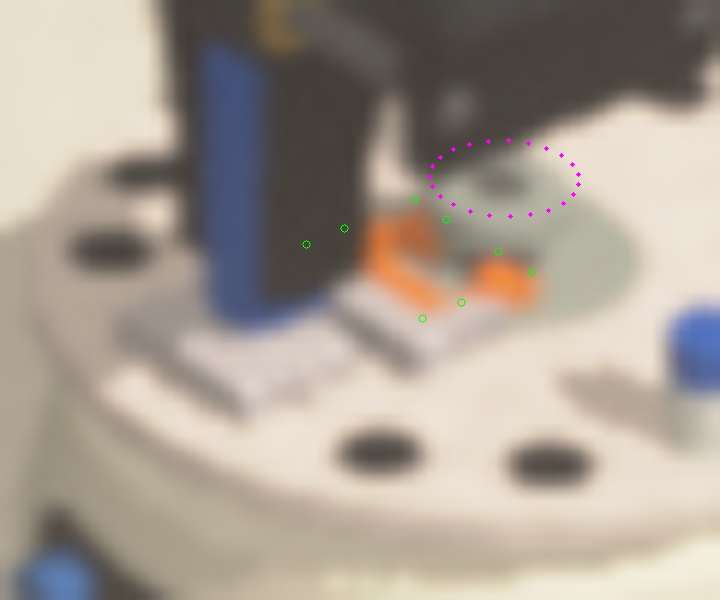

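>>> {"method": "drive_tool", "body": {
  "increments": "0 0 -1 0 255;0 0 -1 0 255;0 0 -1 0 255;0 0 -1 0 255;0 0 -1 0 255;0 0 0 0 255"
}}

```text
time: 12.52
position: [0.5293, -0.003, 0.0955]
tool_rot: [-1.053, -1.424, 1.425]
ft_force: [-1.4, -0.4, -1.8]
grip_width: 0.18
```

```bash
python3 -c "
from st import *
show()"
```

```text
t 12.575 p [529.2  -3.   95.5] F [-0.7 -0.5 -1.4] head 17.01 grip 0.182
clip centre if touching [570.4   9.6] to groove fwd 12.66 left -0.11 Ffwd -0.85 Fleft -0.23
```

>>> {"method": "drive_tool", "body": {
  "increments": "0 0 -0.7 0 255;0 0 -0.7 0 255;0 0 -0.6 0 255"
}}

```text
time: 12.95
position: [0.5301, -0.0028, 0.0952]
tool_rot: [-1.052, -1.422, 1.426]
ft_force: [-5.9, -1.2, -0.1]
grip_width: 0.179
```

>>> {"method": "drive_tool", "body": {
  "increments": "0 0 -0.7 0 255;0 0 -0.7 0 255;0 0 -0.6 0 255"
}}

```text
time: 13.32
position: [0.5307, -0.0026, 0.0948]
tool_rot: [-1.05, -1.419, 1.427]
ft_force: [-7.8, -1.9, 0.6]
grip_width: 0.178
```

```bash
python3 -c "
from st import *
show('s9.png',(310,180,380,240))"
```

```text
t 13.375 p [530.8  -2.6  94.8] F [-7.8 -1.5  0.3] head 16.98 grip 0.181
clip centre if touching [571.9  10. ] to groove fwd 11.05 left 0.01 Ffwd -7.93 Fleft 0.87
```

View pics/s9.png

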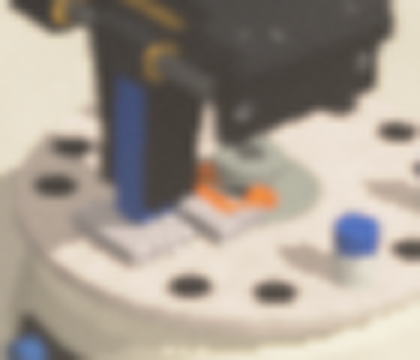

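>>> {"method": "drive_tool", "body": {
  "increments": "0 -0.4 -0.6 0 255;0 -0.3 -0.6 0 255;0 0 -0.5 0 255"
}}

```text
time: 13.75
position: [0.5319, -0.0023, 0.095]
tool_rot: [-1.049, -1.419, 1.427]
ft_force: [-8.1, -2.1, -1.0]
grip_width: 0.182
```

>>> {"method": "drive_tool", "body": {
  "increments": "0 -0.2 -0.6 0 255;0 -0.2 -0.6 0 255;0 0 -0.3 0 255"
}}

```text
time: 14.12
position: [0.5334, -0.0018, 0.0953]
tool_rot: [-1.049, -1.419, 1.427]
ft_force: [-7.4, -2.0, -2.4]
grip_width: 0.18
```

```bash
python3 -c "
from st import *
show()"
```

```text
t 14.175 p [533.6  -1.7  95.3] F [-5.3 -1.4 -2. ] head 16.98 grip 0.181
clip centre if touching [574.7  10.8] to groove fwd 8.17 left -0.03 Ffwd -5.51 Fleft 0.23
```

>>> {"method": "drive_tool", "body": {
  "increments": "0 0 -0.6 0 255;0 0 -0.6 0 255;0 0 -0.6 0 255"
}}

```text
time: 14.55
position: [0.5377, -0.0005, 0.0963]
tool_rot: [-1.053, -1.424, 1.425]
ft_force: [-0.8, -1.1, -2.1]
grip_width: 0.179
```

>>> {"method": "drive_tool", "body": {
  "increments": "0 0 -0.6 0 255;0 0 -0.6 0 255;0 0 -0.6 0 255"
}}

```text
time: 14.92
position: [0.5404, 0.0004, 0.0971]
tool_rot: [-1.055, -1.425, 1.424]
ft_force: [-1.2, 0.1, -1.1]
grip_width: 0.182
```

```bash
python3 -c "
from st import *
show()"
```

```text
t 14.975 p [5.404e+02 4.000e-01 9.700e+01] F [ 0.2 -0.5 -1.2] head 17.01 grip 0.178
clip centre if touching [581.5  12.9] to groove fwd 1.05 left -0.05 Ffwd 0.06 Fleft -0.57
```

>>> {"method": "drive_tool", "body": {
  "increments": "0 0.5 -0.7 0 255;0 0.3 -0.7 0 255;0 0 -0.6 0 255;0 0 0 0 255"
}}

```text
time: 15.48
position: [0.5406, 0.0004, 0.0955]
tool_rot: [-1.052, -1.422, 1.425]
ft_force: [-5.4, -1.2, 0.2]
grip_width: 0.181
```

```bash
python3 -c "
from st import *
show('s10.png',(310,180,380,240))"
```

```text
t 15.525 p [5.406e+02 4.000e-01 9.550e+01] F [-5.  -1.4 -0.8] head 16.99 grip 0.181
clip centre if touching [581.7  13. ] to groove fwd 0.81 left -0.0 Ffwd -5.15 Fleft 0.1
```

View pics/s10.png

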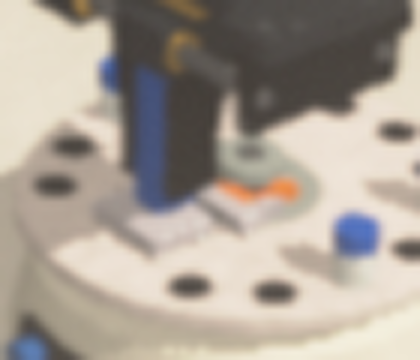

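>>> {"method": "drive_tool", "body": {
  "increments": "0 -0.2 -1 0 255;0 -0.2 -1 0 255;0 -0.2 -1 0 255;0 0 0 0 255"
}}

```text
time: 16.02
position: [0.5408, 0.0005, 0.0953]
tool_rot: [-1.048, -1.417, 1.428]
ft_force: [-9.5, -2.7, 0.8]
grip_width: 0.181
```

```bash
python3 -c "
from st import *
show();show()"
```

```text
t 16.075 p [5.409e+02 5.000e-01 9.530e+01] F [-10.2  -2.4   1.6] head 16.97 grip 0.179
clip centre if touching [582.  13.] to groove fwd 0.53 left 0.03 Ffwd -10.47 Fleft 0.72
t 16.125 p [5.409e+02 5.000e-01 9.530e+01] F [-10.1  -1.8   2.1] head 16.97 grip 0.177
clip centre if touching [582.   13.1] to groove fwd 0.53 left -0.01 Ffwd -10.21 Fleft 1.25
```

>>> {"method": "drive_tool", "body": {
  "increments": "0 -0.5 -1 0 255;0 -0.4 -1 0 255;0 -0.3 -1 0 255;0 0 0 0 255"
}}

```text
time: 16.62
position: [0.5411, 0.0005, 0.0955]
tool_rot: [-1.044, -1.412, 1.43]
ft_force: [-14.5, -4.1, 1.3]
grip_width: 0.178
```

```bash
python3 -c "
from st import *
show();show()"
```

```text
t 16.675 p [5.411e+02 5.000e-01 9.550e+01] F [-15.2  -4.8   1.3] head 16.94 grip 0.183
clip centre if touching [582.2  13.1] to groove fwd 0.28 left 0.04 Ffwd -15.92 Fleft -0.13
t 16.725 p [541.1   0.6  95.5] F [-14.6  -3.4   0.9] head 16.95 grip 0.18
clip centre if touching [582.2  13.1] to groove fwd 0.27 left 0.01 Ffwd -14.92 Fleft 1.01
```

15.4 N now. One more millimetre should give about 17 N.

>>> {"method": "drive_tool", "body": {
  "increments": "0 -0.1 -0.9 0 255;0 0 0 0 255;0 0 0 0 255"
}}

```text
time: 17.1
position: [0.5412, 0.0006, 0.0955]
tool_rot: [-1.043, -1.411, 1.431]
ft_force: [-16.5, -3.9, 3.2]
grip_width: 0.177
```

```bash
python3 -c "
from st import *
for i in range(4): show()"
```

```text
t 17.15 p [541.2   0.6  95.5] F [-15.9  -4.    2.7] head 16.94 grip 0.179
clip centre if touching [582.3  13.1] to groove fwd 0.19 left 0.04 Ffwd -16.39 Fleft 0.83
t 17.2 p [5.412e+02 5.000e-01 9.540e+01] F [-15.9  -4.5   2.2] head 16.93 grip 0.184
clip centre if touching [582.3  13.1] to groove fwd 0.23 left 0.08 Ffwd -16.49 Fleft 0.31
t 17.25 p [5.412e+02 5.000e-01 9.540e+01] F [-16.8  -3.9   4.2] head 16.93 grip 0.176
clip centre if touching [582.3  13.1] to groove fwd 0.22 left 0.07 Ffwd -17.18 Fleft 1.19
t 17.3 p [541.2   0.6  95.5] F [-16.   -3.8   3.2] head 16.94 grip 0.182
clip centre if touching [582.3  13.1] to groove fwd 0.18 left 0.02 Ffwd -16.4 Fleft 1.04
```

>>> {"method": "drive_tool", "body": {
  "increments": "0 -0.5 -0.5 0 255;0 0 0 0 255;0 0 0 0 255"
}}

```text
time: 17.68
position: [0.5412, 0.0006, 0.0955]
tool_rot: [-1.042, -1.41, 1.431]
ft_force: [-16.1, -4.6, 1.2]
grip_width: 0.182
```

```bash
python3 -c "
from st import *
for i in range(3): show()"
```

```text
t 17.725 p [541.2   0.6  95.6] F [-16.9  -4.4   1.9] head 16.93 grip 0.182
clip centre if touching [582.4  13.1] to groove fwd 0.15 left 0.04 Ffwd -17.46 Fleft 0.69
t 17.775 p [541.2   0.6  95.6] F [-16.6  -4.4   1.6] head 16.93 grip 0.184
clip centre if touching [582.4  13.1] to groove fwd 0.13 left 0.03 Ffwd -17.13 Fleft 0.64
t 17.825 p [541.3   0.6  95.6] F [-17.3  -5.2   1.9] head 16.93 grip 0.178
clip centre if touching [582.4  13.1] to groove fwd 0.13 left 0.08 Ffwd -18.05 Fleft 0.1
```

>>> {"method": "drive_tool", "body": {
  "increments": "0 0 2 0 255;0 0 3 0 255;0 0 3 0 255;0 0 3 0 255;0 0 4 0 255;0 0 5 0 255;0 0 6 0 255;0 0 7 0 255;0 0 7 0 255;0 -5 5 0 255;0 -20 0 0 255;0 -40 0 0 255;0 -40 0 0 255;0 -30 0 0 255;0 0 0 0 255;0 0 0 0 255"
}}

```text
time: 19.82
position: [0.5051, -0.0103, 0.2324]
tool_rot: [-1.053, -1.423, 1.425]
ft_force: [-0.9, 0.2, -1.6]
grip_width: 0.183
```

```bash
python3 -c "
from st import *
show('s11.png',(300,170,390,245))
c=get_image('wrist');save(c['img'],'w11.png')
c=get_image('top');crop(c['img'],310,160,390,235,8,'t11.png')"
```

```text
t 19.875 p [504.8 -10.3 231.9] F [-0.2  1.  -2.2] head 17.01 grip 0.174
clip centre if touching [545.9   2.3] to groove fwd 38.14 left -0.29 Ffwd 0.11 Fleft 0.98
```

View pics/s11.png

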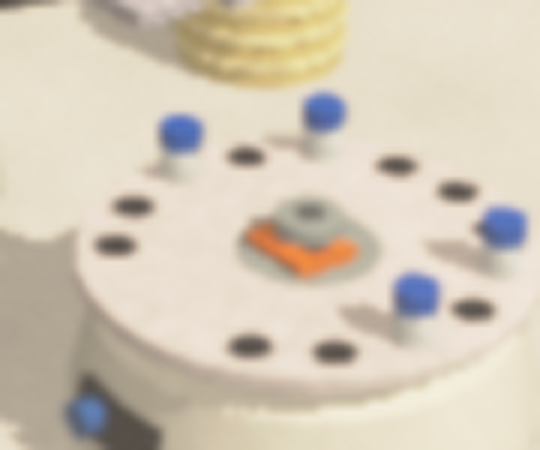

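View pics/w11.png

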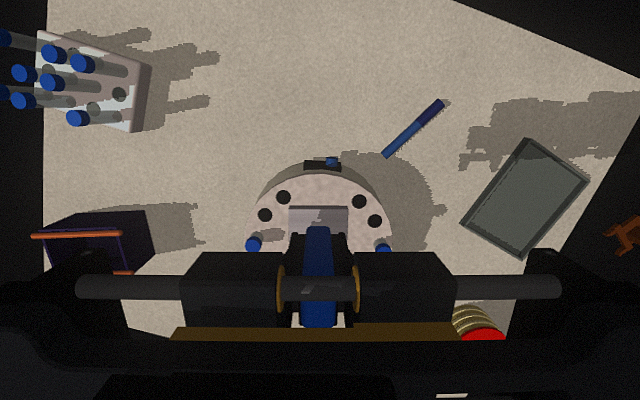

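The side view shows the clip around the spindle under its head. I'll check this with projected corners, and check whether the tool slipped in the fingers.

Run:
```python
from chk import *
chk((582.5,13.2),17,'k3.png',(325,190,370,225),8)
im=cv2.imread("pics/w11.png");im=(255*(im/255.)**.6).astype(np.uint8)
a=cv2.resize(im[195:255,265:375],(400,280),interpolation=cv2.INTER_NEAREST)
k=cv2.imread("pics/k3.png");print(k.shape);k=cv2.resize(k,(360,280));cv2.imwrite("pics/k4.png",np.hstack([k,a]))
```

```text
(280, 360, 3)
```

View pics/k4.png

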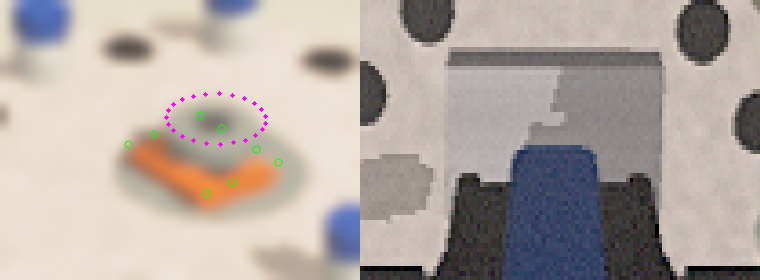

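Run:
```python
from st import *
M=R.from_rotvec([-1.34480057,-.96826985,.96815547]).as_matrix();h0=np.degrees(np.arctan2(-M[1,2],-M[0,2]));print(h0)
st=ctrl.get_state();M=R.from_rotvec(st["tool_rot"]).as_matrix();h=np.degrees(np.arctan2(-M[1,2],-M[0,2]));p=st["position"]*1000
a=np.radians(h0);f=np.array([np.cos(a),np.sin(a)]);l=np.array([-f[1],f[0]]);d=np.array([470.2,303.7])-p[:2]
print(h,"yaw",h-h0,"left",d@l,"fwd",d@f,p[2])
```

```text
-18.49425542747479
17.003942905955675 yaw 35.498198333430466 left 286.6739577285642 fwd -132.61344391054996 232.01960020713852
```

>>> {"method": "drive_tool", "body": {
  "increments": "0 0 0 8.9 255;0 0 0 8.9 255;0 0 0 8.9 255;0 0 0 8.8 255;20 0 9 0 255;40 0 18.5 0 255;45 0 21 0 255;45 0 21 0 255;45 0 21 0 255;45 0 21 0 255;30 0 14 0 255;16.7 0 7.1 0 255;0 40 0 0 255;0 50 0 0 255;0 50 0 0 255;0 30 0 0 255;0 10 0 0 255;0 0 0 0 255;0 0 0 0 255"
}}

```text
time: 22.4
position: [0.4723, 0.3043, 0.0551]
tool_rot: [-1.345, -0.97, 0.965]
ft_force: [0.2, -0.7, -1.1]
grip_width: 0.18
```

Run:
```python
from st import *
show();c=get_image("wrist");save(c["img"],"w12.png");show()
```

```text
t 22.45 p [472.2 304.4  55.1] F [ 0.1 -0.8 -1.4] head -18.51 grip 0.183
clip centre if touching [513.  290.8] to groove fwd 154.01 left -241.14 Ffwd 0.38 Fleft -0.75
t 22.55 p [471.8 304.3  54.8] F [-0.5  0.6 -2.3] head -18.49 grip 0.182
clip centre if touching [512.6 290.7] to groove fwd 154.3 left -240.96 Ffwd -0.63 Fleft 0.4
```

View pics/w12.png

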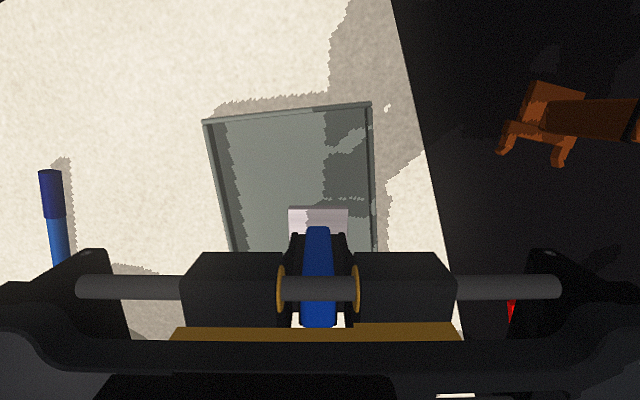

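>>> {"method": "drive_tool", "body": {
  "increments": "0 10 1.6 0 255;0 10 0 0 255;0 7 0 0 255;0 3 0 0 255;0 0 0 0 255;0 0 0 0 255"
}}

```text
time: 23.3
position: [0.4696, 0.3044, 0.0233]
tool_rot: [-1.345, -0.969, 0.968]
ft_force: [-0.2, 0.4, -2.2]
grip_width: 0.182
```

Run:
```python
from st import *
show();show()
```

```text
t 23.35 p [469.6 304.3  23.3] F [ 0.1 -0.9 -2. ] head -18.49 grip 0.176
clip centre if touching [510.4 290.7] to groove fwd 156.43 left -240.25 Ffwd 0.41 Fleft -0.78
t 23.4 p [469.5 304.3  23.3] F [ 0.6 -0.2 -2.1] head -18.49 grip 0.182
clip centre if touching [510.3 290.6] to groove fwd 156.45 left -240.23 Ffwd 0.63 Fleft 0.01
```

>>> {"method": "drive_tool", "body": {
  "increments": "0 0.3 0 0 255;0 0 0 0 255;0 0 0 0 200;0 0 0 0 190;0 0 0 0 150;0 0 0 0 60;0 0 0 0 0;0 0 0 0 0;0 0 0 0 0;0 0 0 0 0;0 0 0 0 0"
}}

```text
time: 24.78
position: [0.4695, 0.3042, 0.0231]
tool_rot: [-1.345, -0.968, 0.968]
ft_force: [-0.2, -0.4, 0.2]
grip_width: 0.948
```

Run:
```python
from st import *
show();c=get_image("wrist");save(c["img"],"w13.png")
```

```text
t 24.825 p [469.5 304.3  23.1] F [-0.2 -0.4 -0. ] head -18.49 grip 0.974
clip centre if touching [510.2 290.6] to groove fwd 156.52 left -240.17 Ffwd -0.02 Fleft -0.43
```

View pics/w13.png

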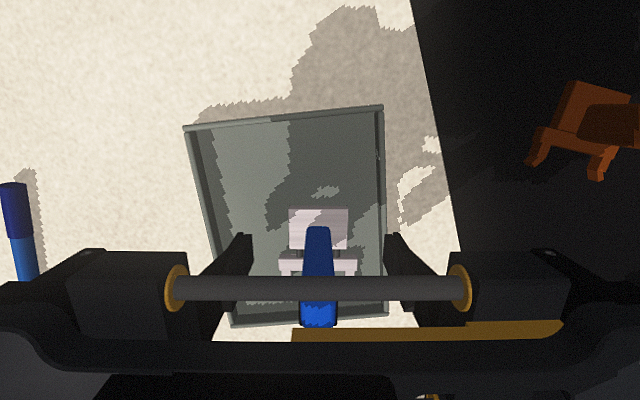

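The tool stands upright and free between the open fingers. I'll lift clear and step left, away from the scene, then check.

>>> {"method": "drive_tool", "body": {
  "increments": "0 -10 0 0 0;0 -30 0 0 0;0 -45 0 0 0;0 -50 0 0 0;0 -50 0 0 0;30 0 10 0 0;45 0 20 0 0;50 0 20 0 0;50 0 20 0 0;40 0 20 0 0;0 0 0 0 0;0 0 0 0 0"
}}

```text
time: 26.38
position: [0.4527, 0.536, 0.2083]
tool_rot: [-1.346, -0.968, 0.968]
ft_force: [0.7, -1.2, -0.9]
grip_width: 1.001
```

Run:
```python
from st import *
from m1 import comp
show();t=get_image("top");s=get_image("side")
save(t["img"],"t14.png")
A=cv2.resize(t["img"][200:270,225:295],(390,390),interpolation=cv2.INTER_CUBIC);B=cv2.resize(t["img"][160:230,315:385],(390,390),interpolation=cv2.INTER_CUBIC)
save(np.hstack([A,B]),"z14.png")
C=cv2.resize(s["img"][155:215,235:305],(390,334),interpolation=cv2.INTER_CUBIC);D=cv2.resize(s["img"][180:257,305:395],(390,334),interpolation=cv2.INTER_CUBIC)
save(np.hstack([C,D]),"z15.png")
a,ce,r=comp(t,(5,120,120),(20,255,255),(330,180,370,215));print("clip top view",a,ce,onz(t,*ce,.081))
a,ce,r=comp(s,(5,120,120),(20,255,255),(330,190,370,235));print("clip side view",a,ce,onz(s,*ce,.081))
```

```text
t 26.425 p [453.3 535.4 208.5] F [0.5 0.6 0.3] head -18.59 grip 0.999
clip centre if touching [494.  521.6] to groove fwd 245.89 left -453.74 Ffwd 0.24 Fleft 0.76
clip top view 44 [348.15909091 196.43181818] [0.56937564 0.01061278 0.081     ]
clip side view 64 [349.734375 211.640625] [ 5.71987818e-01 -5.51912256e-04  8.10000000e-02]
```

View pics/t14.png

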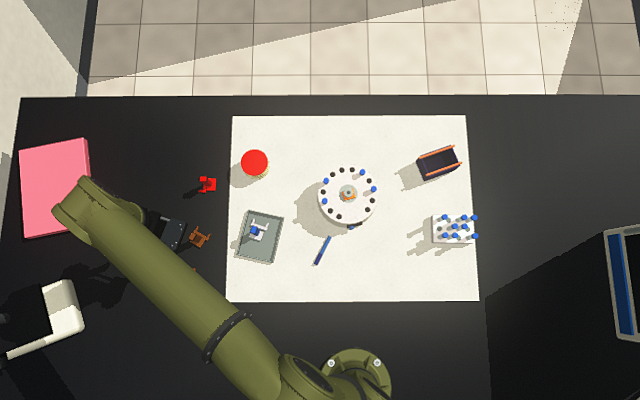

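View pics/z14.png

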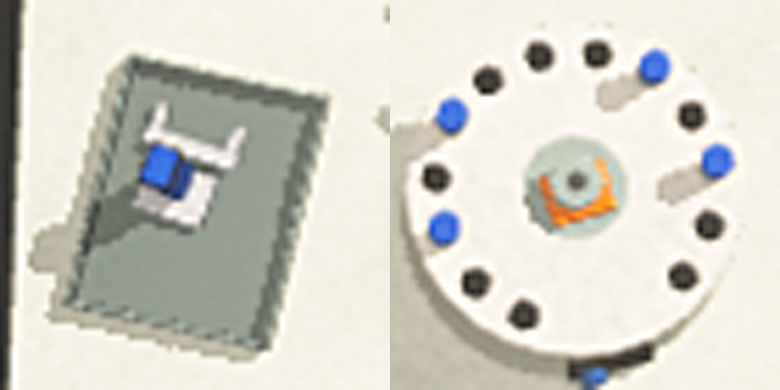

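View pics/z15.png

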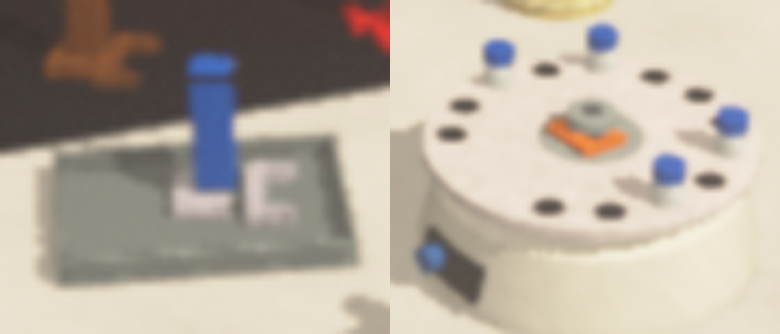

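The clip sits around the spindle, the tool stands upright in its tray, and the other things are at the same pixels as before. I'm handing the job in.

```bash
python3 -c "
from h import *
print(workorder.close_job())"
```

```text
the job is handed in; nothing more can be done
None
```

I took the blue-handled fork out of its tray, pushed the orange clip into the spindle's groove until it snapped in, and seated it. I then stood the tool back upright in its tray and let go. The job was handed in at about 26.5 s on the robot's clock.

- **Push force:** the push rose to about 8 N on the way in, then fell away as the clip snapped in. I seated it at 17 to 18 N by the wrist force, and the highest reading was 18.1 N. Readings scatter by about 1 N, and there was an upward force of up to about 5 N. The tool may therefore have touched the disc lightly, so the clip itself may have felt slightly less than 17 N.
- **Last checks:** both fixed cameras show the clip around the spindle under its head. The tool stands upright in its tray where it was, the other things have not visibly moved, and the open gripper is clear of everything.
- **Disagreements:**
  - The cameras differed by 4 to 8 mm on the handle's sideways position. I used the wrist view, corrected by the finger tips, and the grasp fitted.
  - In the side view the clip's projected corners sat about one pixel (2 mm) off, and the spindle's outline about half a pixel off. I put this down to calibration.

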